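Seat a keyed shaft in a pulley hub and hold it home

ROBOT

A 6-joint arm with a two-finger parallel gripper is mounted at the origin on the work surface. World frame = base frame: x ahead of the robot, y to its left, z up, the work surface at z = 0. Lengths are in m, angles in rad, forces in N, time in s.
With the tool pointing down it reaches from about 0.35 to 0.725 m from the base axis. Payload 6 kg.
Tool frame: the origin (TCP) lies midway between the tips of the shut fingers; the grasp point (between the pads) lies 19 mm behind it (pinch_z is the distance from the TCP to the grasp point, in m); z points along the fingers, y is the line along which they close (so a half turn about z gives the same grasp; the last joint's range is limited). The gripper opens to 85 mm and grips with 20 to 120 N. Pads are 22 mm wide; open, the fingers measure 114 mm over their backs; the gripper's body (76 mm by 85 mm) begins 54 mm behind the grasp point. The pads swing forward as they close: fully open they stand 13 mm farther back than shut.
Start: joints at [-0.868, 0.04, 0.085, 0, -1.615, -0.334], TCP at [0.216, -0.56, 0.231] pointing down, gripper open.
Joint ranges: [-2.56, 2.56], [-1.29, 2.01], [-1.08, 1.49], [-3.29, 1.98], [-2.81, -0.18], [-2.99, 2.99]. Speed limits (rad/s): [2.57, 2.57, 3.01, 3.14, 3.14, 3.14].

INTERFACE

Orientations are given as a unit quaternion [w, x, y, z].
In Python, from plant import * gives the robot as it stands.
- The arm moves only by the tool send_rows, never from a script. Its argument "steps" is a list that holds one entry, the list of rows, each a list of 7 numbers: the turn, a rotation vector about the tool's x, y, z in degrees, then the shift along the tool's x, y, z in mm, then the finger opening in mm, from 0 to 85.4. A call has 1 to 5 rows; each row is the pose to reach, as a shift and turn from the pose commanded when the call began, along the tool's axes at that moment; what a row does not reach only later rows make up. A row lasts 1/12 s, in which the tool goes at most 41.7 mm and 7.16 degrees, less where a joint would pass 70% of its speed; a pose out of reach is approached as far as the arm can. A call with a gripper value outside its range is refused whole. The fingers move at their own pace and stop on an object; the grip force is fixed at half the most. Time passes only in rows, so rows that repeat a pose let the fingers close. It gives the time, the measured TCP pose, the force, the opening and the grip force at its end, in the units of the state.
- sense(): the state, without advancing time (a new reading comes with each control period).
- snapshot(name): name is "side" or "top"; returns the picture (420x560x3 uint8, red, green, blue); there is no depth.
- camera_info(name): a dict with "fx", "fy", "cx", "cy" (pixels), "position" and "orientation" of the camera in the world. Camera axes: x right, y up, looking along -z (the intrinsics and any distortion apply to the point x, -y, -z); pixel columns grow to the right and rows downward; lengths in m; the calibration is good to about 2 mm. A picture is of the moment at which its call begins. camera_info takes no time and is no camera call.
- close_job(): hands the job in; it is judged then, once.
Trained networks look in the newest picture that a camera, given by its name, has taken for a name from the list of things; names that differ only in an ending like _2 or _b are one class to them, and where a whole thing is asked for, a point or a joint stands for the part that bears it (a point fixed in the world has none). Each returns a list of dicts, best first, with "confidence" (0 to 1); they miss things now and then, are a little off and sometimes report something else, mostly with a low value. They report only what shows in the picture. A call takes as long as a camera call. They do not tell look-alikes from the thing itself.
- cut_out(camera, thing): "mask" (420x560 bool, what is visible of it) and "rect" ([left, top, right, bottom] in pixels, round what is visible of it).
The state is a dict: "clock": time; "q": joint angles; "dq": joint speeds; "effort": joint torques, N m; "tool_pos": TCP position; "ee_rot": TCP orientation; "force": force on the tool from outside, world axes, zero at the start; "torque": the same for the moment, N m; "grip_width": opening from 0.0 (shut) to 1.0 (fully open); "gripper_force": force on a finger pad.
Only numpy, scipy, OpenCV 4.12 (cv2) and the standard library are available. Lean on these libraries where they do the work, as an engineer would, in place of code of your own. Each camera call takes 0.05 s, during which the arm holds its last target. There are 200 camera calls.

TASK

Take the keyed shaft (the square-headed one with the lug on its flange) out of its plywood stand and put it into the bore of the belt pulley's hub, turning it until its key slips into the keyway, then press it fully home, against the ejector spring in the bore, until its flange sits flat on the hub. The spring pushes it out again when let go, so finish while still gripping the shaft's head and pushing it down, ready for the set screw to be tightened. Leave the round-headed pin, the jar, the wrench and the loose collar where they are.

Things in the scene. Friction and masses are not known exactly. Their poses are not given: they have to be found in the camera images.
- shaft: Bare steel keyed shaft, 110 mm long, 0.42 kg, upright. Origin: centre of its lower end, z up the shaft. By height: 0-62 mm round, 24 mm in diameter (lowest 4 mm tapers to 18 mm); 62-70 mm flange, 48 mm in diameter; 70-110 mm square head, 26 x 26 mm, flats facing own +-x and +-y: grip it here. Key at its +x side.
- shaft_key (a point): Lower end of the key, 14 mm above the shaft's lower end, 12 mm from the axis towards the shaft's +x. The key is a bar 8 mm wide on the shaft's side from 14 to 48 mm height, reaching 17 mm from the axis. Straight above it a lug on the flange's rim, 10 mm wide, reaches 37 mm from the axis: from above it shows where the key is.
- shaft_head (a point): Middle of the square head, on the axis, 90 mm above the shaft's lower end.
- shaft_flange (a point): Point on the shaft's axis at the underside of its flange, 62 mm above the shaft's lower end; same axes as the shaft.
- stand: Fixed plywood stand that holds the shaft at the start: a 90 x 90 mm plate, 18 mm thick, on two cheeks, top 75 mm above the table. The shaft hangs through a 39 mm hole in the plate with its flange resting on top; it must rise 62 mm to be clear. Origin: centre of the underside.
- hub: Fixed belt pulley, 124 mm in diameter, rim top 50 mm high, on a 130 x 130 mm grey base plate; upright hub 68 mm in diameter, flat face 80 mm above the table. Origin: on the bore's axis at the table, z up. Bore 26.4 mm, with one keyway on its +x side; a dark set screw, 13 mm long, juts from the hub on that side, 65 mm high.
- hub_mouth (a point): Centre of the bore at the hub's face, 80 mm above the table; axes as the hub. Keyway: towards +x, 10.5 mm wide, to 19 mm from the axis, open at the face. The key enters when the shaft's +x points as the hub's +x (about 4 degrees of play); otherwise it rests on the face, flange 48 mm above it. Home: the flange's underside meets this point.
- ejector (a joint): Travel (m) of the brass ejector disc, 23 mm in diameter, in the bore: 0 at rest, its top 50 mm below the hub's face; 0.012 when the shaft is home (stop at 0.0135). Its spring pushes up with 7 N at rest and 14 N at home, more than the shaft's weight.
- spare_stand: Second fixed stand, the same as the first, holding the plain pin.
- pin: Plain steel pin, leave alone: like the shaft in length and flange but with a round head, 28 mm in diameter and 34 mm high, and with neither key nor lug; 104 mm long. Origin: centre of its lower end, z up.
- jar: Closed white jar, 64 mm in diameter, 75 mm high; leave alone. Origin: centre of its underside.
- wrench: Steel wrench, 200 mm long, lying on the table; leave alone.
- collar: Loose steel collar, 52 mm outside, 27 mm bore, 16 mm high, lying on the table; leave alone. Origin: centre of its underside.
There are look-alikes about, which are no part of the job. What is shaped like the shaft but green or orange is not meant.

How it is judged:
On the way, in this order (a step that is already met when the one before it is completed fails the run):
1. the shaft has been lifted out of its stand (height (world z) of shaft above 0.085 m), for 0.1 s.
2. the key has slipped into the keyway: the flange is less than 40 mm above the hub's face, over the bore (z of shaft_flange in the frame of hub_mouth below 0.04 m and horizontal distance between shaft_flange and hub_mouth below 0.005 m), for 0.1 s.
At the end, for the whole second after the job is handed in: Shaft home: flange underside at most 2 mm above (3 mm below) the hub face, within 3 mm of the bore axis, upright within 3.4 degrees, key in line within 10 degrees, ejector pressed 9.5 mm or more; the fingers grip the head (over 5 N, grasp point within 30 mm of its middle) (z of shaft_flange in the frame of hub_mouth between -0.003 and 0.002 m and horizontal distance between shaft_flange and hub_mouth below 0.003 m and angle between shaft's own z axis and vertical below 0.06 rad and angle between the x axis of shaft and the x axis of hub, either way round below 0.17 rad and value of joint ejector above 0.0095 m and contact force between shaft and the fingers above 5 N and distance between the grasp point and shaft_head below 0.03 m); the arm keeps its last pose, push and grip.
It fails at once if the pin has been moved by more than 20 mm (distance of pin from where it was at the start of the episode above 0.02 m).
It fails at once if the jar has been moved by more than 30 mm (distance of jar from where it was at the start of the episode above 0.03 m).
It fails at once if the wrench has been moved by more than 30 mm (distance of wrench from where it was at the start of the episode above 0.03 m).
It fails at once if the collar has been moved by more than 30 mm (distance of collar from where it was at the start of the episode above 0.03 m).
It also fails if it takes over 35 s, if anything falls off the work surface, if the arm or the gripper's body presses on something with over 40 N, if the wrist force passes 120 N, or if a joint passes its speed limit or range.

## Working session

There is one attempt and no reset: what is moved stays moved. The work goes in short steps, Python scripts to look and compute and a tool call to move; the robot and the scene stay as the last step left them, time stands still between calls to the robot, and variables do not carry over. Pictures are saved under pics/ and viewed, at most 10 in all, crops included, and the job is handed in when it is done.

Besides the shell and the picture viewer there is one more tool, called after "Request:" by a JSON object that holds its "fn" and its "kwargs", one argument or row to a line. send_rows: Moves the arm, as the interface text tells. Its arguments: {"type":"object","properties":{"steps":{"type":"array","items":{"type":"array","items":{"type":"array","items":{"type":"number"}}}}},"required":["steps"]}

```bash
mkdir -p pics; ls
cat > h.py <<'E'
from plant import *
import numpy as np, cv2
from scipy.spatial.transform import Rotation as R
def rot(q): return R.from_quat([q[1],q[2],q[3],q[0]])
def ray(cam,u,v):
    c=camera_info(cam); d=np.array([(u-c["cx"])/c["fx"],-(v-c["cy"])/c["fy"],-1.])
    return np.array(c["position"]),rot(c["orientation"]).apply(d)
def atz(cam,u,v,z):
    p,d=ray(cam,u,v); return p+d*(z-p[2])/d[2]
def proj(cam,P):
    c=camera_info(cam); X=rot(c["orientation"]).inv().apply(np.array(P)-c["position"])
    return c["cx"]+c["fx"]*X[0]/-X[2], c["cy"]+c["fy"]*X[1]/X[2]
def tri(c1,uv1,c2,uv2):
    p1,d1=ray(c1,*uv1);p2,d2=ray(c2,*uv2);d1/=np.linalg.norm(d1);d2/=np.linalg.norm(d2)
    s=np.linalg.lstsq(np.c_[d1,-d2],p2-p1,rcond=None)[0]
    a=p1+s[0]*d1;b=p2+s[1]*d2
    return (a+b)/2,np.linalg.norm(a-b)
def save(n,im): cv2.imwrite("pics/"+n,im[:,:,::-1])
E
python3 - <<'E'
from h import *
for n in("top","side"):
    c=camera_info(n); print(n,c); save(n+"0.png",snapshot(n))
    for t in("shaft","hub","pin","stand"):
        print(t,[(round(d["confidence"],2),d["rect"]) for d in cut_out(n,t)])
print(sense())
E
```

```text
pics
top {'fx': 408.1524950456376, 'fy': 408.1524950456376, 'cx': 279.5766205387329, 'cy': 213.25229336175394, 'position': array([ 0.52471919, -0.01529185,  0.89356151]), 'orientation': array([-0.69934497, -0.01824035,  0.03036566,  0.71390603])}
shaft [(0.79, [350.4, 299.3, 382.9, 321.3]), (0.77, [402.6, 230.2, 430.4, 262.1]), (0.65, [402.6, 161.6, 431.4, 189.2]), (0.56, [405.2, 292.4, 441.8, 318.5]), (0.21, [314.0, 234.1, 338.3, 259.0])]
hub [(0.92, [131.8, 206.7, 196.3, 269.7]), (0.47, [326.7, 147.0, 360.4, 177.0])]
pin [(0.71, [312.6, 235.3, 336.7, 261.4]), (0.64, [403.1, 227.8, 428.3, 260.2])]
stand [(0.95, [377.8, 223.2, 437.9, 273.7])]
side {'fx': 392.1272115296388, 'fy': 392.1272115296388, 'cx': 271.3721825156959, 'cy': 208.11105886240279, 'position': array([0.21972559, 0.72706081, 0.66102583]), 'orientation': array([-0.1787893 , -0.09826353,  0.4506411 ,  0.8690807 ])}
shaft [(0.77, [268.9, 144.5, 290.8, 180.3]), (0.74, [351.8, 161.0, 372.7, 194.2]), (0.64, [343.2, 182.2, 357.7, 215.3]), (0.63, [313.3, 150.2, 330.2, 169.6])]
hub [(0.66, [192.3, 263.2, 273.2, 330.5])]
pin [(0.79, [290.2, 180.2, 309.8, 203.1]), (0.27, [312.8, 152.3, 326.3, 169.1])]
stand [(0.62, [303.0, 163.1, 344.9, 200.8])]
{'clock': 0.5, 'q': array([-8.68312616e-01,  4.02166046e-02,  8.47528748e-02, -3.09480419e-05,
       -1.61551361e+00, -3.33690059e-01]), 'dq': array([ 7.69704592e-05, -2.04561191e-03, -4.17769246e-04, -2.60493744e-04,
       -1.24459471e-03, -2.63612408e-04]), 'effort': array([ 4.73862710e-04, -3.67544532e+01,  3.47163248e+01,  6.92778289e+00,
       -1.21598245e-03,  1.83477169e-05]), 'tool_pos': array([ 0.21629434, -0.55961173,  0.23121976]), 'ee_rot': array([-3.13908714e-05, -1.83354296e-01,  9.83046893e-01,  8.62850694e-05]), 'force': array([-0.44722884,  0.26938275,  0.10057719]), 'torque': array([ 0.03468245,  0.00463924, -0.00971065]), 'gripper_force': 0.0, 'grip_width': 0.9999953183640453}
```

View pics/top0.png

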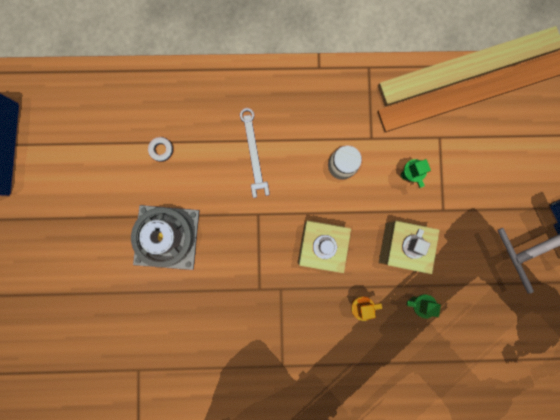

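View pics/side0.png

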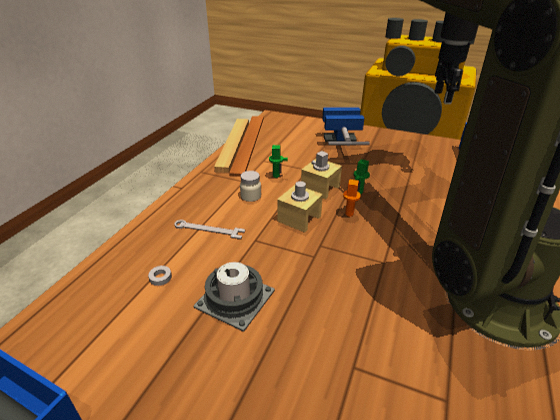

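Candidates (top view): the grey square head in a stand at (418,245), with a lug at (420,233), is the shaft. The grey pin is at (326,247), green look-alikes at (417,170) and (427,306), and an orange one at (365,309). The hub is at (157,237). I'll check the choice in one close crop.

Run:
```python
from h import *
t=cv2.imread("pics/top0.png"); s=cv2.imread("pics/side0.png")
cr=lambda im,x,y,w,h,k:cv2.resize(im[y:y+h,x:x+w],(400,300),interpolation=cv2.INTER_CUBIC)
a=np.vstack([np.hstack([cr(t,385,215,64,48,0),cr(t,130,210,64,48,0)]),np.hstack([cr(s,290,142,64,48,0),cr(s,205,255,64,48,0)])])
cv2.imwrite("pics/c1.png",a)
```

```text
(no output)
```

View pics/c1.png

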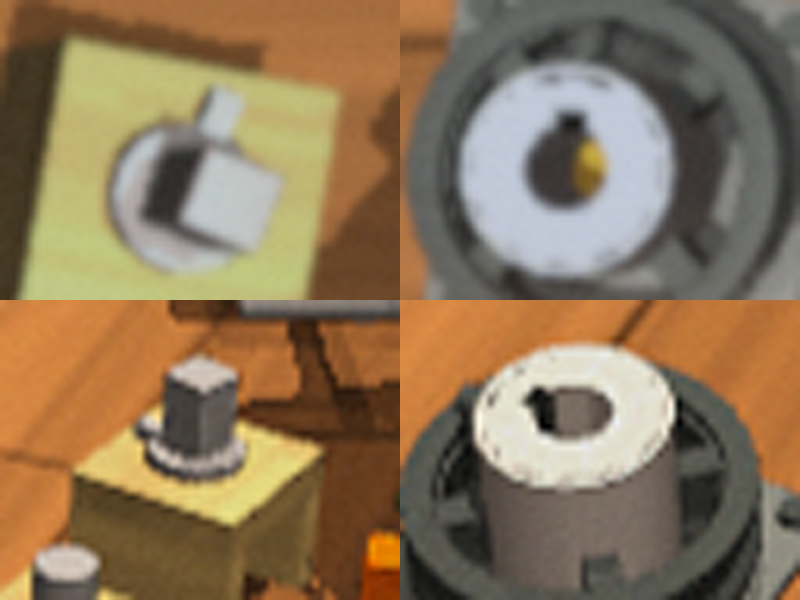

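The crop shows the square head with its top centre near (422,247) and its lug near (421,231). The hub face centre is near (157,237), with the keyway towards image top. The grey one in the right-hand stand is the right one.

Run:
```python
from h import *
f=lambda X,Y,x0,y0:(x0+(X+.5)/6.25-.5,y0+(Y+.5)/6.25-.5)
T=lambda X,Y:f(X,Y,385,215); H=lambda X,Y:f(X-400,Y,130,210)
S=lambda X,Y:f(X,Y-300,290,142); G=lambda X,Y:f(X-400,Y-300,205,255)
print("head top",tri("top",T(231,200),"side",S(201,374)))
print("hub face",tri("top",H(567,168.5),"side",G(575,416)))
P=atz("top",*T(231,200),.123); print("head@.123",P)
c=[atz("top",*T(*k),.123) for k in((203,148),(283,182),(256,252),(180,222))]
print("corners",np.round(c,4),[np.degrees(np.arctan2(*(c[(i+1)%4]-c[i])[1::-1])) for i in range(4)])
L=atz("top",*T(227,93),.083); print("lug end",L,np.degrees(np.arctan2(*(L-P)[1::-1])),np.linalg.norm((L-P)[:2]))
Hc=atz("top",*H(567,168.5),.08);K=atz("top",*H(571,115),.08)
print("hub@.08",Hc,"key",K,np.degrees(np.arctan2(*(K-Hc)[1::-1])))
s=sense(); print(rot(s["ee_rot"]).as_matrix().round(3))
```

```text
head top (array([ 0.50828731, -0.29822318,  0.11886291]), np.float64(0.0014372289694077737))
hub face (array([0.5384964 , 0.21583973, 0.07658237]), np.float64(0.001845598539186621))
head@.123 [ 0.50904262 -0.29643499  0.123     ]
corners [[ 0.5249 -0.2886  0.123 ]
 [ 0.5141 -0.3125  0.123 ]
 [ 0.4932 -0.3033  0.123 ]
 [ 0.5027 -0.2806  0.123 ]] [np.float64(-114.28138836690043), np.float64(156.26242150281334), np.float64(67.23721617757144), np.float64(-19.809889134274385)]
lug end [ 0.54230627 -0.31128635  0.083     ] -24.059527079037775 0.036428462050626345
hub@.08 [0.53927034 0.21528384 0.08      ] key [0.5562001  0.21401276 0.08      ] -4.293707009000792
[[-0.933 -0.36  -0.   ]
 [-0.36   0.933  0.   ]
 [ 0.     0.    -1.   ]]
```

Request:
{"fn": "send_rows", "kwargs": {
  "steps": [
    [[0, 0, 0, -30, 12, 0, 85], [0, 0, 0, -68, 26, 0, 85], [0, 0, 0, -106, 41, 0, 85], [0, 0, 0, -145, 55, 0, 85], [0, 0, 0, -184, 70, 0, 85]]
  ]
}}

```text
clock: 0.92
tool_pos: [0.3636, -0.4267, 0.2315]
ee_rot: [0.0, -0.183, 0.983, -0.0]
force: [0.1, -1.1, 0.3]
grip_width: 0.996
gripper_force: 0.0
```

Request:
{"fn": "send_rows", "kwargs": {
  "steps": [
    [[0, 0, 0, -39, 15, 0, 85], [0, 0, 0, -78, 30, 0, 85], [0, 0, 0, -117, 45, 0, 85], [0, 0, 0, -153, 59, 0, 85], [0, 0, 0, -184, 71, 0, 85]]
  ]
}}

```text
clock: 1.33
tool_pos: [0.5103, -0.2933, 0.2313]
ee_rot: [0.0, -0.184, 0.983, 0.0]
force: [-0.2, -0.4, 0.0]
grip_width: 0.998
gripper_force: 0.0
```

Request:
{"fn": "send_rows", "kwargs": {
  "steps": [
    [[0, 0, 6, 0, 0, 0, 85], [0, 0, 13, 0, 0, 10, 85], [0, 0, 20, 0, 0, 25, 85], [0, 0, 27, 0, 0, 35, 85], [0, 0, 34, 0, 0, 40, 85]]
  ]
}}

```text
clock: 1.75
tool_pos: [0.5083, -0.295, 0.1894]
ee_rot: [-0.001, 0.115, 0.993, 0.0]
force: [-0.3, 0.2, 0.1]
grip_width: 0.994
gripper_force: 0.0
```

Request:
{"fn": "send_rows", "kwargs": {
  "steps": [
    [[0, 0, 6, 0, 0, 0, 85], [0, 0, 10, 0, 0, 0, 85], [0, 0, 10, 0, 0, 0, 85]]
  ]
}}

```text
clock: 2.0
tool_pos: [0.5086, -0.2955, 0.1912]
ee_rot: [-0.0, 0.199, 0.98, 0.0]
force: [-0.3, -0.5, 0.2]
grip_width: 0.994
gripper_force: 0.0
```

```bash
cat >> h.py <<'E'
def plan(x,y,z,yaw,ref=None):
    """rows to bring TCP to x,y,z with tool y at yaw deg (world)"""
    s=sense(); M=rot(s["ee_rot"]).as_matrix(); cur=np.degrees(np.arctan2(M[1,1],M[0,1]))
    d=M.T@(np.array([x,y,z])-s["tool_pos"])
    print("pos",s["tool_pos"].round(4),"yaw",round(cur,2),"shift mm",(d*1000).round(1),"turnz",round(-(yaw-cur),2),"F",s["force"].round(2),"grip",s["gripper_force"],s["grip_width"],"t",s["clock"])
E
python3 - <<'E'
from h import *
plan(.509,-.2965,.087,67)
save("t1.png",snapshot("top")[200:300,370:470].repeat(5,0).repeat(5,1)); save("s1.png",snapshot("side")[80:260,220:460].repeat(3,0).repeat(3,1))
E
```

```text
pos [ 0.5086 -0.2955  0.1912] yaw 66.99 shift mm [ -0.8  -0.8 104.2] turnz -0.01 F [-0.28 -0.46  0.19] grip 0.0 0.9939682988629568 t 2.0
```

View pics/s1.png

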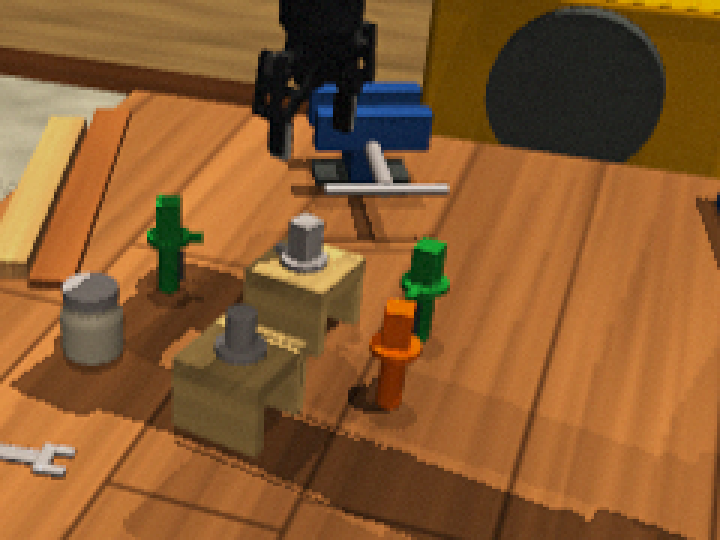

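The open fingers hang straight over the grey shaft's head, which sits at about (305,240) in the crop. I'll descend and grip.

Request:
{"fn": "send_rows", "kwargs": {
  "steps": [
    [[0, 0, 0, -1, -1, 20, 85], [0, 0, 0, -1, -1, 45, 85], [0, 0, 0, -1, -1, 70, 85], [0, 0, 0, -1, -1, 90, 85], [0, 0, 0, -1, -1, 102, 85]]
  ]
}}

```text
clock: 2.52
tool_pos: [0.5081, -0.2963, 0.0865]
ee_rot: [-0.002, 0.197, 0.98, 0.0]
force: [0.0, 0.0, -0.6]
grip_width: 0.994
gripper_force: 0.0
```

Request:
{"fn": "send_rows", "kwargs": {
  "steps": [
    [[0, 0, 0, 0, 0, 0, 45], [0, 0, 0, 0, 0, 0, 32], [0, 0, 0, 0, 0, 0, 26], [0, 0, 0, 0, 0, 0, 18], [0, 0, 0, 0, 0, 0, 15]]
  ]
}}

```text
clock: 2.93
tool_pos: [0.5099, -0.2972, 0.091]
ee_rot: [0.001, 0.198, 0.98, -0.0]
force: [0.7, 4.4, 18.3]
grip_width: 0.3
gripper_force: 51.4
```

Request:
{"fn": "send_rows", "kwargs": {
  "steps": [
    [[0, 0, 0, 0, 0, 0, 10], [0, 0, 0, 0, 0, 0, 10], [0, 0, 0, 0, 0, 0, 10], [0, 0, 0, 0, 0, 0, 10], [0, 0, 0, 0, 0, 0, 10]]
  ]
}}

```text
clock: 3.35
tool_pos: [0.51, -0.2973, 0.091]
ee_rot: [0.001, 0.198, 0.98, -0.0]
force: [-1.1, -0.2, 6.2]
grip_width: 0.296
gripper_force: 60.0
```

Request:
{"fn": "send_rows", "kwargs": {
  "steps": [
    [[0, 0, 0, 0, 0, -8, 10], [0, 0, 0, 0, 0, -25, 10], [0, 0, 0, 0, 0, -45, 10], [0, 0, 0, 0, 0, -70, 10], [0, 0, 0, 0, 0, -95, 10]]
  ]
}}

```text
clock: 3.77
tool_pos: [0.5082, -0.2962, 0.1836]
ee_rot: [-0.002, 0.198, 0.98, 0.001]
force: [0.7, -0.2, -3.8]
grip_width: 0.296
gripper_force: 59.1
```

Request:
{"fn": "send_rows", "kwargs": {
  "steps": [
    [[0, 0, 0, 0, 0, -25, 10], [0, 0, 0, 0, 0, -50, 10], [0, 0, 0, 0, 0, -65, 10], [0, 0, 0, 0, 0, -65, 10]]
  ]
}}

```text
clock: 4.1
tool_pos: [0.5098, -0.2972, 0.2529]
ee_rot: [0.002, 0.198, 0.98, -0.0]
force: [-0.3, -0.5, -2.6]
grip_width: 0.296
gripper_force: 59.4
```

Run:
```python
from h import *
plan(.539,.2155,.25,86)
save("t2.png",snapshot("top")); im=snapshot("side")
cut=lambda p:cv2.resize(im[p[1]:p[1]+150,p[0]:p[0]+200],(800,600),interpolation=cv2.INTER_CUBIC)
u,v=proj("side",[.51,-.297,.2]); print(u,v)
save("s2.png",cut((int(u)-100,int(v)-75)))
```

```text
pos [ 0.5098 -0.2972  0.2529] yaw 67.13 shift mm [172.4 483.8   2.2] turnz -18.87 F [-0.26 -0.49 -2.63] grip 59.402382373809814 0.29622324989664456 t 4.1
322.59853347178233 128.1645252684474
```

View pics/s2.png

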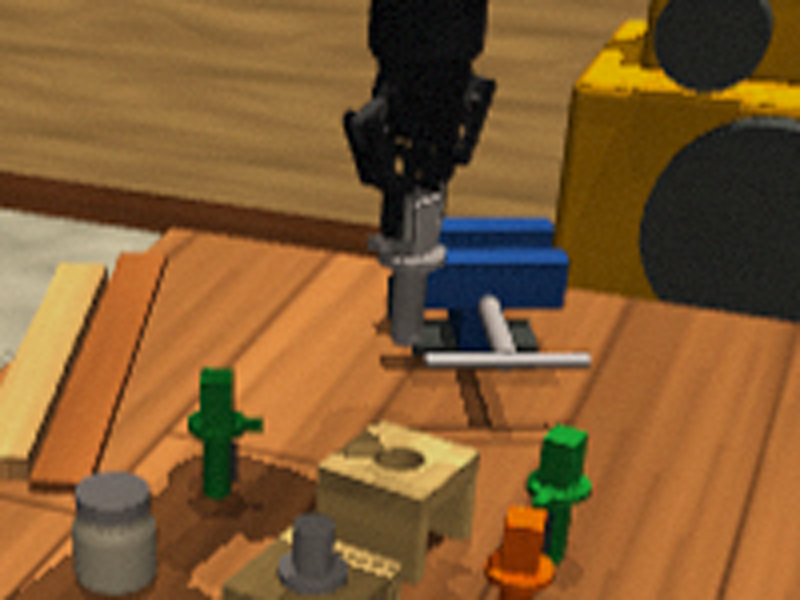

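The shaft is out of the stand and hanging upright (flange at about (415,250) in the crop). Next I carry it to the hub.

Request:
{"fn": "send_rows", "kwargs": {
  "steps": [
    [[0, 0, 0, 6, 17, 0, 10], [0, 0, 0, 16, 45, 0, 10], [0, 0, 0, 28, 79, 0, 10], [0, 0, 0, 40, 113, 0, 10], [0, 0, 0, 52, 147, 0, 10]]
  ]
}}

```text
clock: 4.62
tool_pos: [0.5173, -0.1395, 0.2462]
ee_rot: [-0.002, 0.199, 0.98, 0.0]
force: [1.8, 0.6, -3.3]
grip_width: 0.295
gripper_force: 59.6
```

Request:
{"fn": "send_rows", "kwargs": {
  "steps": [
    [[0, 0, 0, 12, 34, 0, 10], [0, 0, 0, 24, 68, 0, 10], [0, 0, 0, 36, 102, 0, 10], [0, 0, 0, 48, 136, 0, 10], [0, 0, 0, 60, 170, 0, 10]]
  ]
}}

```text
clock: 5.03
tool_pos: [0.528, 0.0406, 0.2466]
ee_rot: [-0.002, 0.198, 0.98, -0.001]
force: [0.5, -0.5, -4.5]
grip_width: 0.294
gripper_force: 59.6
```

Request:
{"fn": "send_rows", "kwargs": {
  "steps": [
    [[0, 0, 0, 12, 34, 0, 10], [0, 0, 0, 24, 68, 0, 10], [0, 0, 0, 36, 102, 0, 10], [0, 0, 0, 48, 135, 0, 10], [0, 0, 0, 60, 167, 0, 10]]
  ]
}}

```text
clock: 5.45
tool_pos: [0.5376, 0.2177, 0.2462]
ee_rot: [-0.002, 0.198, 0.98, -0.001]
force: [1.9, -0.4, -4.8]
grip_width: 0.298
gripper_force: 59.6
```

Request:
{"fn": "send_rows", "kwargs": {
  "steps": [
    [[0, 0, -5, 0, 0, 0, 10], [0, 0, -10, 0, 0, 0, 10], [0, 0, -15, 0, 0, 0, 10], [0, 0, -19, 0, 0, 0, 10], [0, 0, -19, 0, 0, 0, 10]]
  ]
}}

```text
clock: 5.87
tool_pos: [0.5379, 0.2159, 0.2462]
ee_rot: [-0.002, 0.032, 0.999, -0.001]
force: [0.4, -0.2, -3.6]
grip_width: 0.294
gripper_force: 60.2
```

Run:
```python
from h import *
plan(.539,.2155,.2,86)
a=snapshot("top"); b=snapshot("side")
u,v=map(int,proj("top",[.539,.2155,.15]));U,V=map(int,proj("side",[.539,.2155,.13])); print(u,v,U,V)
o=(max(u-50,0),v-75);O=(U-50,V-75);print(o,O)
im=np.hstack([cv2.resize(a[o[1]:o[1]+150,o[0]:o[0]+100],(400,600),interpolation=cv2.INTER_CUBIC),cv2.resize(b[O[1]:O[1]+150,O[0]:O[0]+100],(400,600),interpolation=cv2.INTER_CUBIC)])
save("b3.png",im)
```

```text
pos [0.5379 0.2159 0.2462] yaw 86.29 shift mm [-1.3 -0.2 46.2] turnz 0.29 F [ 0.4  -0.17 -3.6 ] grip 60.233856439590454 0.29431448236042485 t 5.8667
145 236 230 253
(95, 161) (180, 178)
```

View pics/b3.png

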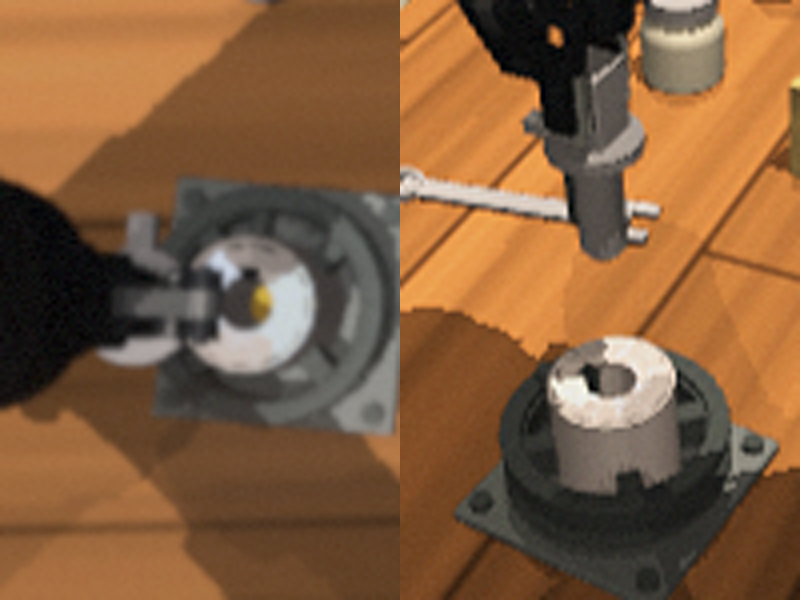

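The shaft hangs above the hub with its lug at about (140,230) in the left half, pointing the same way as the keyway. I'll come down to just above the face and measure the two against each other.

Request:
{"fn": "send_rows", "kwargs": {
  "steps": [
    [[0, 0, 0, -1, 0, 15, 10], [0, 0, 0, -1, 0, 35, 10], [0, 0, 0, -1, 0, 55, 10], [0, 0, 0, -1, 0, 70, 10], [0, 0, 0, -1, 0, 72, 10]]
  ]
}}

```text
clock: 6.38
tool_pos: [0.5379, 0.2151, 0.1723]
ee_rot: [-0.003, 0.035, 0.999, -0.002]
force: [-0.4, -0.9, -6.2]
grip_width: 0.293
gripper_force: 60.0
```

Request:
{"fn": "send_rows", "kwargs": {
  "steps": [
    [[0, 0, 0, 0, 0, 0, 10], [0, 0, 0, 0, 0, 0, 10]]
  ]
}}

```text
clock: 6.55
tool_pos: [0.5401, 0.2158, 0.1782]
ee_rot: [0.0, 0.034, 0.999, 0.0]
force: [-0.4, -0.3, -3.4]
grip_width: 0.294
gripper_force: 60.0
```

Run:
```python
from h import *
plan(.539,.2155,.17,86)
a=snapshot("top"); b=snapshot("side")
im=np.hstack([cv2.resize(a[195:285,110:170],(400,600),interpolation=cv2.INTER_CUBIC),cv2.resize(b[215:305,205:265],(400,600),interpolation=cv2.INTER_CUBIC)])
save("b4.png",im)
```

```text
pos [0.5401 0.2158 0.1782] yaw 86.08 shift mm [ 1.1 -0.4  8.2] turnz 0.08 F [-0.42 -0.25 -3.35] grip 60.03048598766327 0.2942675515967059 t 6.55
```

View pics/b4.png

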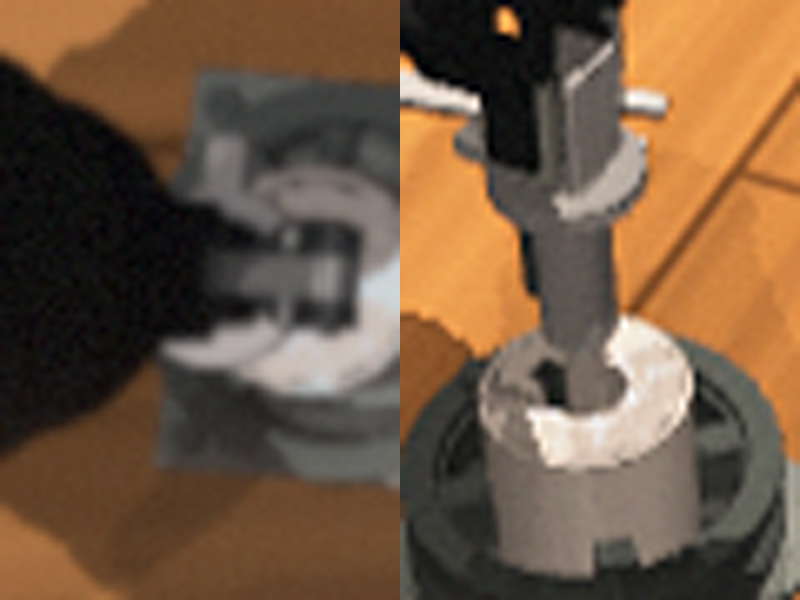

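Run:
```python
from h import *
F=lambda u,v:((u-205+.5)*6.667+400-.5,(v-215+.5)*6.667-.5)
t=np.linspace(0,2*np.pi,72)
def ring(c,r,z):
    p=np.array([F(*proj("side",[c[0]+r*np.cos(a),c[1]+r*np.sin(a),z])) for a in t]); return p.min(0).round(1),p.max(0).round(1)
h=[.539,.2155];s=[.5401,.2158]
print("hub face",ring(h,.034,.08),"bore",ring(h,.0132,.08))
for z in(.1,.104,.11,.12,.13,.14):print("shaft",z,ring(s,.009 if z==.1 else .012,z))
print("flange low",ring(s,.024,.162),"high",ring(s,.024,.170))
for n,P in(("d x",[.544,.2155,.08]),("d y",[.539,.2205,.08]),("0",[.539,.2155,.08])):print(n,F(*proj("side",P)))
E=lambda u,v:((u-110+.5)*6.667-.5,(v-195+.5)*6.667-.5)
for a in(-6,-4,-2):
  k=np.radians(a);print("lug end",a,E(*proj("top",[s[0]+.037*np.cos(k),s[1]+.037*np.sin(k),.170])))
b=cv2.imread("pics/b4.png")
for y in(250,280,300,320,335):print(y,b[y,520:640:5].mean(1).astype(int))
for x in(560,570,580,590,600):print(x,b[320:420:5,x].mean(1).astype(int))
```

```text
hub face (array([473.4, 307.3]), array([690.3, 460.3])) bore (array([540. , 351.9]), array([624.2, 411.3]))
shaft 0.1 (array([545.1, 314.2]), array([603.3, 354.4]))
shaft 0.104 (array([534.4, 298.2]), array([612.2, 351.7]))
shaft 0.11 (array([532.9, 283.9]), array([611. , 337.3]))
shaft 0.12 (array([530.3, 259.8]), array([609. , 312.9]))
shaft 0.13 (array([527.7, 235.3]), array([607. , 288.3]))
shaft 0.14 (array([525.1, 210.5]), array([604.9, 263.2]))
flange low (array([478.4, 129.6]), array([640.8, 233.9])) high (array([475.9, 108.9]), array([639.3, 212.8]))
d x (np.float64(568.1389130259668), np.float64(376.84057297155044))
d y (np.float64(574.571179101056), np.float64(391.6176019433836))
0 (np.float64(582.148729702191), np.float64(381.2191558423812))
lug end -6 (np.float64(227.43620410698486), np.float64(133.3090740761607))
lug end -4 (np.float64(222.55583026205915), np.float64(132.9827116327519))
lug end -2 (np.float64(217.66299848468267), np.float64(132.82583552437603))
250 [ 80  20  37  61  74  81  86  83  87  91  92  91  85  83  86  79  69  63
  78 141 155 147 145 140]
280 [115  62  27  38  62  81  84  88  88  88  89  88  88  87  82  79  72  63
  65  93 131 149 143 140]
300 [141 134 122 106  81  72  84  85  86  87  88  88  84  81  82  79  73  65
  65  79 122 142 117  91]
320 [135 136 133 135 101  76  83  86  86  87  89  87  85  82  80  84  78  74
  81  92 184 230 186 190]
335 [133 126 127 133 117  90  74  85  88  85  83  84  83  90 101 104  93  93
 126 203 238 239 234 234]
560 [ 86  87  87  88  85  90 106 123 112  74  40  40  38  34  30  29  10  50
 149 220]
570 [ 89  88  87  83  86  90  91  96  96  97 100 104 103  99  97  95  89  75
  79 143]
580 [ 85  85  84  83  84  91 102 106 108 107 108 106 107 108 106 107 110 102
  99 138]
590 [ 80  86  95 101 104 102 102 105 107 107 107 108 106 106 108 107 105  98
 106 159]
600 [ 78  89  99  93  94 103 111 108 102 100 101  99 105 112 113 111 108 113
 139 197]
```

In the side crop the shaft (centre x≈578) stands over the bore (hub centre x≈586). The lug direction is about -4.5° and the keyway about -4.3°, so they agree and the offset is under about 1 mm. I'll descend on force feedback.

Request:
{"fn": "send_rows", "kwargs": {
  "steps": [
    [[0, 0, 0, -0.5, 0, 5, 10], [0, 0, 0, -0.5, 0, 10, 10], [0, 0, 0, -0.5, 0, 14, 10], [0, 0, 0, -0.5, 0, 18, 10], [0, 0, 0, -0.5, 0, 18, 10]]
  ]
}}

```text
clock: 7.07
tool_pos: [0.5398, 0.2157, 0.1578]
ee_rot: [-0.001, 0.034, 0.999, -0.0]
force: [-0.6, -0.2, -5.1]
grip_width: 0.296
gripper_force: 60.1
```

Request:
{"fn": "send_rows", "kwargs": {
  "steps": [
    [[0, 0, 0, 0, 0, 2, 10], [0, 0, 0, 0, 0, 4, 10], [0, 0, 0, 0, 0, 6, 10], [0, 0, 0, 0, 0, 8, 10], [0, 0, 0, 0, 0, 8, 10]]
  ]
}}

```text
clock: 7.48
tool_pos: [0.5401, 0.2158, 0.1507]
ee_rot: [-0.0, 0.034, 0.999, -0.0]
force: [0.1, -0.5, -4.1]
grip_width: 0.297
gripper_force: 60.1
```

Request:
{"fn": "send_rows", "kwargs": {
  "steps": [
    [[0, 0, 0, 0, 0, 2, 10], [0, 0, 0, 0, 0, 4, 10], [0, 0, 0, 0, 0, 5, 10], [0, 0, 0, 0, 0, 6, 10], [0, 0, 0, 0, 0, 6, 10]]
  ]
}}

```text
clock: 7.9
tool_pos: [0.5402, 0.2158, 0.145]
ee_rot: [-0.0, 0.034, 0.999, -0.0]
force: [0.3, -0.4, -3.9]
grip_width: 0.296
gripper_force: 60.1
```

Request:
{"fn": "send_rows", "kwargs": {
  "steps": [
    [[0, 0, 0, 0, 0, 1, 10], [0, 0, 0, 0, 0, 2, 10], [0, 0, 0, 0, 0, 3, 10], [0, 0, 0, 0, 0, 4, 10], [0, 0, 0, 0, 0, 4, 10]]
  ]
}}

```text
clock: 8.32
tool_pos: [0.5402, 0.2158, 0.141]
ee_rot: [-0.0, 0.034, 0.999, -0.0]
force: [-0.0, 0.4, -4.5]
grip_width: 0.292
gripper_force: 60.1
```

Run:
```python
from h import *
plan(.539,.2155,.096,86)
a=snapshot("top"); b=snapshot("side")
im=np.hstack([cv2.resize(a[195:285,110:170],(400,600),interpolation=cv2.INTER_CUBIC),cv2.resize(b[225:315,205:265],(400,600),interpolation=cv2.INTER_CUBIC)])
save("b5.png",im)
```

```text
pos [0.5402 0.2158 0.141 ] yaw 86.13 shift mm [ 1.1 -0.4 45. ] turnz 0.13 F [-0.03  0.38 -4.48] grip 60.146756172180176 0.2923902926971626 t 8.3167
```

View pics/b5.png

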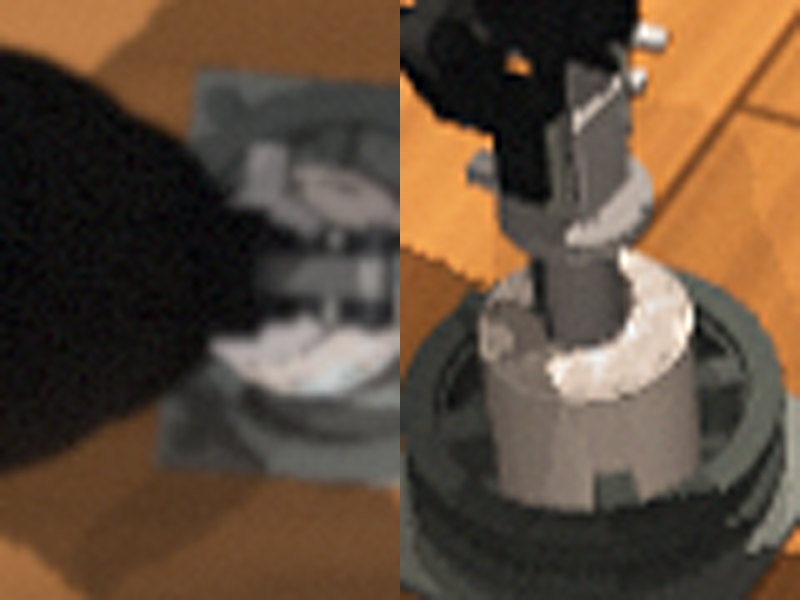

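The shaft stands in the bore, with its key (about (540,285) in the crop) just above the keyway. I'll continue down gently.

Request:
{"fn": "send_rows", "kwargs": {
  "steps": [
    [[0, 0, 0, 0, 0, 1, 10], [0, 0, 0, 0, 0, 2, 10], [0, 0, 0, 0, 0, 3, 10], [0, 0, 0, 0, 0, 4, 10], [0, 0, 0, 0, 0, 4, 10]]
  ]
}}

```text
clock: 8.83
tool_pos: [0.5402, 0.2158, 0.1369]
ee_rot: [-0.0, 0.034, 0.999, -0.0]
force: [0.1, -0.7, -3.9]
grip_width: 0.293
gripper_force: 60.1
```

Request:
{"fn": "send_rows", "kwargs": {
  "steps": [
    [[0, 0, 0, 0, 0, 1, 10], [0, 0, 0, 0, 0, 2, 10], [0, 0, 0, 0, 0, 3, 10], [0, 0, 0, 0, 0, 4, 10], [0, 0, 0, 0, 0, 4, 10]]
  ]
}}

```text
clock: 9.25
tool_pos: [0.5402, 0.2158, 0.133]
ee_rot: [-0.0, 0.034, 0.999, -0.0]
force: [-0.7, 0.3, -4.1]
grip_width: 0.29
gripper_force: 60.1
```

Request:
{"fn": "send_rows", "kwargs": {
  "steps": [
    [[0, 0, 0, 0, 0, 1, 10], [0, 0, 0, 0, 0, 2, 10], [0, 0, 0, 0, 0, 3, 10], [0, 0, 0, 0, 0, 4, 10], [0, 0, 0, 0, 0, 4, 10]]
  ]
}}

```text
clock: 9.67
tool_pos: [0.5402, 0.2158, 0.1289]
ee_rot: [-0.0, 0.034, 0.999, -0.0]
force: [-0.4, -0.1, -3.7]
grip_width: 0.293
gripper_force: 60.1
```

Request:
{"fn": "send_rows", "kwargs": {
  "steps": [
    [[0, 0, 0, 0, 0, 2, 10], [0, 0, 0, 0, 0, 4, 10], [0, 0, 0, 0, 0, 6, 10], [0, 0, 0, 0, 0, 8, 10], [0, 0, 0, 0, 0, 8, 10]]
  ]
}}

```text
clock: 10.08
tool_pos: [0.54, 0.2158, 0.1206]
ee_rot: [-0.0, 0.034, 0.999, -0.0]
force: [0.5, -0.0, -4.6]
grip_width: 0.298
gripper_force: 60.1
```

Request:
{"fn": "send_rows", "kwargs": {
  "steps": [
    [[0, 0, 0, 0, 0, 2, 10], [0, 0, 0, 0, 0, 4, 10], [0, 0, 0, 0, 0, 6, 10], [0, 0, 0, 0, 0, 8, 10], [0, 0, 0, 0, 0, 8, 10]]
  ]
}}

```text
clock: 10.5
tool_pos: [0.54, 0.2158, 0.1126]
ee_rot: [-0.0, 0.034, 0.999, -0.0]
force: [0.4, 0.7, -4.0]
grip_width: 0.296
gripper_force: 60.1
```

Request:
{"fn": "send_rows", "kwargs": {
  "steps": [
    [[0, 0, 0, 0, 0, 2, 10], [0, 0, 0, 0, 0, 4, 10], [0, 0, 0, 0, 0, 6, 10], [0, 0, 0, 0, 0, 8, 10], [0, 0, 0, 0, 0, 8, 10]]
  ]
}}

```text
clock: 10.92
tool_pos: [0.5406, 0.2159, 0.1063]
ee_rot: [0.001, 0.034, 0.999, 0.0]
force: [-1.8, -0.2, 3.5]
grip_width: 0.291
gripper_force: 61.2
```

Request:
{"fn": "send_rows", "kwargs": {
  "steps": [
    [[0, 0, 0, 0, 0, 1, 10], [0, 0, 0, 0, 0, 2, 10], [0, 0, 0, 0, 0, 3, 10], [0, 0, 0, 0, 0, 4, 10], [0, 0, 0, 0, 0, 4, 10]]
  ]
}}

```text
clock: 11.33
tool_pos: [0.5406, 0.2159, 0.1021]
ee_rot: [0.001, 0.034, 0.999, 0.0]
force: [-2.8, -1.1, 6.6]
grip_width: 0.298
gripper_force: 61.5
```

Request:
{"fn": "send_rows", "kwargs": {
  "steps": [
    [[0, 0, 0, 0, 0, 1, 10], [0, 0, 0, 0, 0, 2, 10], [0, 0, 0, 0, 0, 3, 10], [0, 0, 0, 0, 0, 4, 10], [0, 0, 0, 0, 0, 4, 10]]
  ]
}}

```text
clock: 11.75
tool_pos: [0.5407, 0.2159, 0.0986]
ee_rot: [0.001, 0.034, 0.999, 0.0]
force: [-4.0, -0.2, 8.6]
grip_width: 0.296
gripper_force: 61.8
```

Request:
{"fn": "send_rows", "kwargs": {
  "steps": [
    [[0, 0, 0, 0, 0, 1, 10], [0, 0, 0, 0, 0, 2, 10], [0, 0, 0, 0, 0, 3, 10], [0, 0, 0, 0, 0, 3, 10]]
  ]
}}

```text
clock: 12.08
tool_pos: [0.5408, 0.216, 0.0962]
ee_rot: [0.001, 0.034, 0.999, 0.0]
force: [-4.2, -1.3, 9.0]
grip_width: 0.295
gripper_force: 62.1
```

Request:
{"fn": "send_rows", "kwargs": {
  "steps": [
    [[0, 0, 0, 0, 0, 1, 10], [0, 0, 0, 0, 0, 2, 10], [0, 0, 0, 0, 0, 2, 10]]
  ]
}}

```text
clock: 12.33
tool_pos: [0.5409, 0.2159, 0.0961]
ee_rot: [0.001, 0.033, 0.999, 0.0]
force: [-10.8, -2.1, 18.3]
grip_width: 0.29
gripper_force: 63.1
```

Request:
{"fn": "send_rows", "kwargs": {
  "steps": [
    [[0, 0, 0, 0, 0, 1, 10], [0, 0, 0, 0, 0, 2, 10], [0, 0, 0, 0, 0, 2, 10]]
  ]
}}

```text
clock: 12.58
tool_pos: [0.5409, 0.2159, 0.0961]
ee_rot: [0.002, 0.033, 0.999, 0.0]
force: [-15.8, -3.1, 25.6]
grip_width: 0.295
gripper_force: 64.3
```

Request:
{"fn": "send_rows", "kwargs": {
  "steps": [
    [[0, 0, 0, 0, 0, 0, 10], [0, 0, 0, 0, 0, 0, 10], [0, 0, 0, 0, 0, 0, 10], [0, 0, 0, 0, 0, 0, 10], [0, 0, 0, 0, 0, 0, 10]]
  ]
}}

```text
clock: 13.0
tool_pos: [0.5409, 0.2159, 0.0961]
ee_rot: [0.002, 0.033, 0.999, 0.0]
force: [-15.3, -1.9, 26.6]
grip_width: 0.297
gripper_force: 64.3
```

Run:
```python
from h import *
plan(.539,.2155,.096,86)
b=snapshot("side")
save("b6.png",cv2.resize(b[235:310,180:280],(800,600),interpolation=cv2.INTER_CUBIC))
```

```text
pos [0.5409 0.2159 0.0961] yaw 86.19 shift mm [ 1.9 -0.6  0. ] turnz 0.19 F [-15.29  -1.91  26.62] grip 64.27777290344238 0.29653216948504363 t 13.0
```

View pics/b6.png

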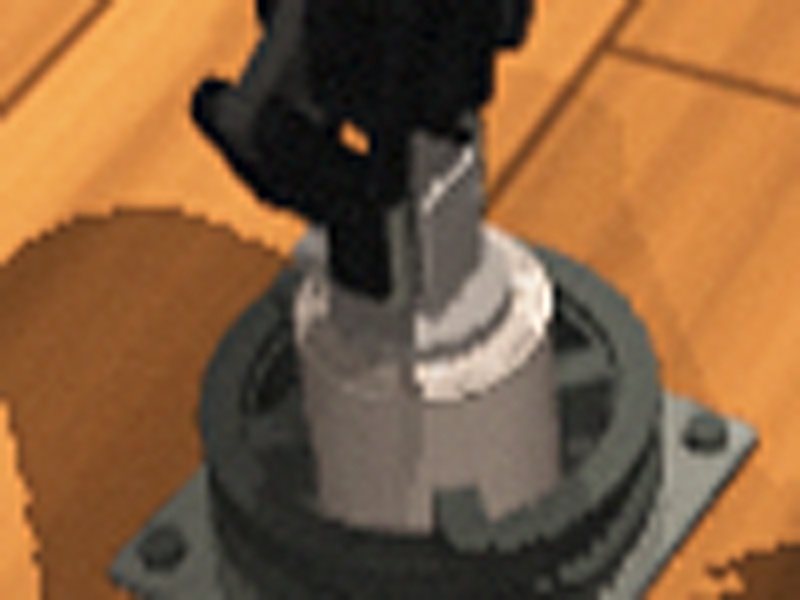

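The flange (lower edge at about (460,345)) sits flat on the hub face. The TCP has stopped at home height, with a 26 N push and a 64 N grip.

```bash
python3 -c "
from h import *
print(close_job())"
```

```text
the job is handed in; nothing more can be done
None
```

I handed the job in with the keyed shaft pressed home in the hub: key in the keyway, flange flat on the face, gripper still holding the head (64 N) and pushing down (about 26 N) at 13 s; the call returned no verdict.

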